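# Turn the upside-down biscuit tray against the fence

## Task

Of the two small wooden biscuit trays in front of the metal fence, one lies upside down. Turn it right way up by means of the fence: push it against the fence until it rides up and leans on it, then tip it back over towards the robot so that it lies flat on the bench in front of the fence with its open side up. Leave the other tray and the things lying beside the fence (ribbon spool, pen) where they are.

Things in the scene. Friction and masses are not known exactly. Their poses are not given: they have to be found in the camera images.
- tray_down: The wooden tray that lies upside down: 130 mm (x) by 130 mm (y), 16 mm thick, 0.1 to 0.2 kg; a 5 mm floor with an 11 mm high, 6 mm wide rim all round its open side. Origin at its centre, half-way through the thickness. Its z points out of the closed floor side: up at the start, to be down at the end. At the start its x points at the fence within 20 degrees.
- tray_up: The other wooden tray, same size, lying right way up beside the first, about 200 mm off from centre to centre (left or right varies); to be left alone. Origin at its centre, 8 mm above the bench.
- fence: Polished, slippery aluminium fence fixed to the bench, 420 mm long (y), concave front facing the robot (-x). Origin on the bench, middle of the foot edge of its front. In x and height the front runs from there to (30, 21), (45, 42) and, at its top edge, (57, 82) mm. Rear brackets end at x = 93 mm, 78 mm high. A tray pushed squarely along +x rides up it.
- spool: Spool of red ribbon, about 70 mm wide and 32 mm high with a loose ribbon end, to the left of the fence; to be left alone. Origin on the bench under it, near the foot of the loose end.
- pen: White marker pen, 135 mm long, to the right of the fence; to be left alone. Origin on the bench under its middle.
- fence_top (a point): Middle of the fence's top edge (82 mm high). A tray whose near lower edge is at the fence's foot edge leans at about 55 degrees from level and stays when let go; its upper edge then stands about 106 mm high, 18 mm behind (+x) this edge, so it can be hooked from behind above the fence and pulled over; past upright it falls by itself.
Mind the look-alikes: they are no part of the job. Leave any blue or turquoise look-alike of the tray_down alone.

How it is judged:
By the outcome, as a careful person would: the job done as asked, in the order asked, and still so for the second after the job is handed in, with the robot touching nothing.
It also fails if it takes over 42 s, if anything falls off the work surface, if the arm or the gripper's body presses on something with over 40 N, if the wrist force passes 120 N, or if a joint passes its speed limit or range.

## Robot

A 7-joint arm with a two-finger parallel gripper is mounted at the origin on a cart in front of the work surface, level with it; the furniture and walls round the work are solid. World frame = base frame: x ahead of the robot, y to its left, z up, the work surface at z = 0. Lengths are in m, angles in rad, forces in N, time in s.
With the tool pointing down it reaches from about 0.425 to 0.925 m from the base axis. Payload 6.8 kg.
Tool frame: the origin (TCP) lies on the centre line of the jaws, within the pads' length; the fingertips stand 25 mm ahead of it and the grasp point (between the pads) lies 6 mm ahead of it; z points along the fingers, y is the line along which they close (so a half turn about z gives the same grasp; the last joint's range is limited). The gripper opens to 85 mm and grips with 20 to 120 N. Pads are 22 mm wide; open, the fingers measure 114 mm over their backs; the gripper's body (76 mm by 85 mm) begins 54 mm behind the grasp point. The pads swing forward as they close: fully open they stand 13 mm farther back than shut.
Start: joints at [1.189, 0.477, 0.022, 1.555, -0.011, 1.109, -0.083], TCP at [0.183, -0.65, 0.235] pointing down, gripper open.
Joint ranges: [-2.96, 2.96], [-0.34, 2.1], [-1.41, 1.46], [0.24, 2.44], [-1.37, 4.51], [0.17, 1.92], [-2.96, 2.96]. Speed limits (rad/s): [2.39, 2.39, 3.14, 3.14, 3.14, 3.14, 3.14].

## Interface

Orientations are given as a rotation vector (axis times angle).
In Python, from bench import telemetry, grab_frame, job gives the robot as it stands.
- The arm moves only by the tool apply_moves, never from a script. Its argument "rows" is a list of rows, each a list of 2 entries, a list of its own where there are three numbers: the shift along the tool's x, y, z each as a share of 250 mm, from -1 to 1, then the turn, a rotation vector about the tool's x, y, z each as a share of pi rad, from -1 to 1. A call has 1 to 10 rows; each row is the pose to reach, as a shift and turn from the pose commanded when the call began, along the tool's axes at that moment, turning the shorter way round; what a row does not reach only later rows make up. A row lasts 1/8 s, in which the tool goes at most 62.5 mm and 10.7 degrees, less where a joint would pass 70% of its speed; a pose out of reach is approached as far as the arm can. A call with a number of a shift or a turn outside -1 to 1 is refused whole. A call with a gripper value outside its range is refused whole. "jaw" is the gripper's target within -1 to 1 (fully open at 1, half-way at 0, shut at -1), set as the call begins (left out, the last holds). The fingers move at their own pace and stop on an object; "newtons" is the grip in N (left out, the last holds). Time passes only in rows, so rows that repeat a pose let the fingers close. It gives the time, the measured TCP pose, the force, the opening and the grip force at its end, in the units of the state.
- telemetry.get_obs(): the state, without advancing time (a new reading comes with each control period).
- grab_frame(name): name is "scene" or "top" or "wrist"; returns a dict with "frame" (420x560x3 uint8, red, green, blue), "vertical_fov" (degrees; the focal length in pixels is half the picture's height over the tangent of half this angle, whatever the lens; pixels are square), "cx", "cy" (the principal point, pixels), "origin" and "attitude" of the camera in the world. Camera axes: x right, y up, looking along -z (the intrinsics and any distortion apply to the point x, -y, -z); pixel columns grow to the right and rows downward; lengths in m; the calibration is good to about 2 mm. The wrist camera is an equidistant fisheye: a pixel r from the principal point sees the ray r / f radians off the axis. A picture is of the moment at which its call begins. There is no depth.
- job.hand_in(): hands the job in; it is judged then, once.
The state is a dict: "clock": time; "joints": joint angles; "qvel": joint speeds; "tau": joint torques, N m; "tcp_pos": TCP position; "orientation": TCP orientation; "contact_force": force on the tool from outside, world axes, zero at the start; "moment": the same for the moment, N m; "grip_width": finger opening in m; "gripper_force": force on a finger pad.
Only numpy, scipy, OpenCV 4.12 (cv2) and the standard library are available. Lean on these libraries where they do the work, as an engineer would, in place of code of your own. Each camera call takes 0.05 s, during which the arm holds its last target. There are 200 camera calls.

## Working session

There is one attempt and no reset: what is moved stays moved. The work goes in short steps, Python scripts to look and compute and a tool call to move; the robot and the scene stay as the last step left them, time stands still between calls to the robot, and variables do not carry over. Pictures are saved under pics/ and viewed, at most 10 in all, crops included, and the job is handed in when it is done.

Besides the shell and the picture viewer there is one more tool, called by a JSON object that holds its "name" and its "arguments", one argument or row to a line. apply_moves: Moves the arm, as the interface text tells. Its arguments: {"type":"object","properties":{"rows":{"type":"array"},"jaw":{"type":"number"},"newtons":{"type":"number"}},"required":["rows"]}

```bash
ls; mkdir -p pics; cat > h.py <<'E'
import numpy as np,cv2
from bench import telemetry,grab_frame,job
from scipy.spatial.transform import Rotation as R
def rot(a):
    a=np.array(a,float)
    if a.shape==(3,3): return a
    return R.from_rotvec(a).as_matrix() if a.size==3 else R.from_quat(a).as_matrix()
def ray(c,u,v,fish=False):
    f=c["frame"].shape[0]/2/np.tan(np.radians(c["vertical_fov"])/2)
    x,y=(u-c["cx"])/f,(v-c["cy"])/f
    if fish:
        r=np.hypot(x,y); s=np.sin(r)/max(r,1e-9); d=np.array([x*s,-y*s,-np.cos(r)])
    else: d=np.array([x,-y,-1.])
    return rot(c["attitude"])@d
def onplane(c,u,v,z=0,fish=False):
    d=ray(c,u,v,fish); o=np.array(c["origin"]); return o+d*(z-o[2])/d[2]
def save(c,n,s=1): cv2.imwrite(n,cv2.resize(cv2.cvtColor(c["frame"],cv2.COLOR_RGB2BGR),None,fx=s,fy=s))
def px(c,P):
    f=c["frame"].shape[0]/2/np.tan(np.radians(c["vertical_fov"])/2)
    q=rot(c["attitude"]).T@(np.array(P)-np.array(c["origin"])); return c["cx"]+f*q[0]/-q[2],c["cy"]-f*q[1]/-q[2]
E
python3 - <<'E'
from h import *
for n in("top","scene"):
    c=grab_frame(n); save(c,f"pics/{n}0.png",1.4)
    print(n,{k:v for k,v in c.items() if k!="frame"})
    np.save(f"pics/{n}0.npy",c,allow_pickle=True)
print(telemetry.get_obs())
E
```

```text
pics
top {'vertical_fov': 45.19330994525108, 'cx': 274.6048231567858, 'cy': 208.12473719402837, 'origin': array([0.41218975, 0.01100793, 1.51400956]), 'attitude': array([ 0.03111129, -0.06063271, -1.57079095])}
scene {'vertical_fov': 56.31775260605309, 'cx': 279.478130090635, 'cy': 208.99094700814615, 'origin': array([-0.12200903,  0.94246408,  0.91693081]), 'attitude': array([ 0.34541534, -1.17885822, -2.32429943])}
{'clock': 0.1, 'joints': array([ 1.18888454,  0.47772799,  0.02231868,  1.55633105, -0.01148763,
        1.10927436, -0.08306068]), 'qvel': array([ 0.00062039, -0.00181913,  0.00058423, -0.00293246, -0.00075087,
       -0.00067333, -0.00047869]), 'tau': array([ 5.36973224e-03, -5.97765219e+01,  1.61427900e+00, -2.81955296e+01,
        1.28297601e-02,  4.98217531e-03, -3.27848745e-06]), 'tcp_pos': array([ 0.18238632, -0.64936234,  0.23412447]), 'orientation': array([-3.11061547e+00, -4.28679270e-01,  5.26827672e-04]), 'contact_force': array([0.13746444, 0.65652863, 0.53271832]), 'moment': array([-0.00313807,  0.038831  ,  0.02109349]), 'gripper_force': 0.0, 'grip_width': 0.08550494607459325}
```

View pics/top0.png

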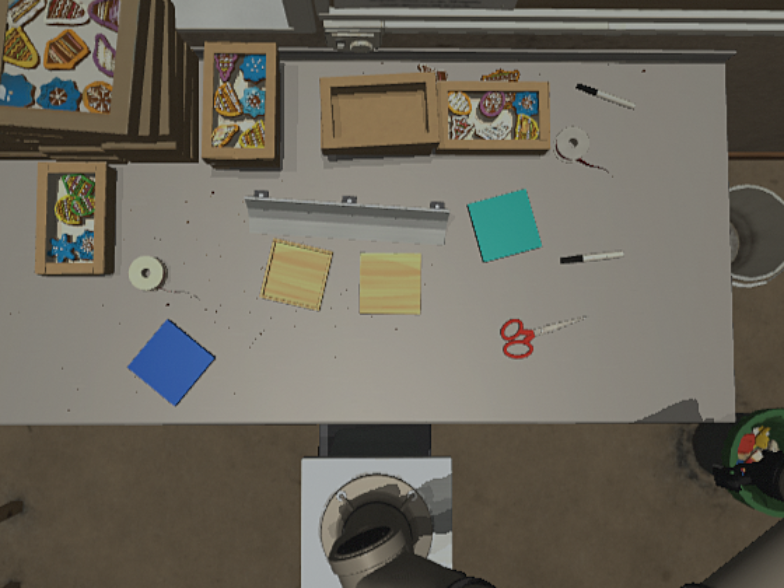

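View pics/scene0.png

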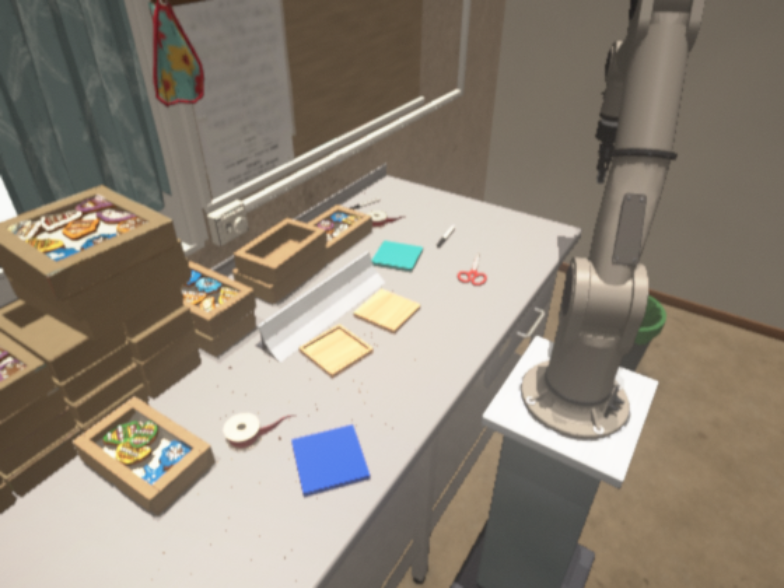

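Candidates (1.4× top picture): tan tray with a rim line (297,275), plain tan tray (390,283), blue (171,362), turquoise (504,225). The plain one looks upside down, so I'll check it in a crop and measure it and the fence.

```bash
python3 - <<'E'
from h import *
c=np.load("pics/top0.npy",allow_pickle=True).item(); s=np.load("pics/scene0.npy",allow_pickle=True).item()
bgr=lambda c:cv2.cvtColor(c["frame"],cv2.COLOR_RGB2BGR)
a=cv2.resize(bgr(c)[125:235,165:330],(660,440)); cv2.imwrite("pics/crop0.png",a)
hsv=cv2.cvtColor(bgr(c),cv2.COLOR_BGR2HSV)
m=cv2.inRange(hsv,(15,60,120),(35,255,255)); m[:165]=0;m[235:]=0;m[:,:180]=0;m[:,310:]=0
for k in cv2.findContours(m,0,2)[0]:
    if cv2.contourArea(k)<500: continue
    b=cv2.boxPoints(cv2.minAreaRect(k)); W=np.array([onplane(c,*p,.016) for p in b])
    print("tray",b.round(1).tolist(),"ctr",W.mean(0).round(4),"sides",np.linalg.norm(np.diff(W[:3],axis=0),axis=1).round(4)); print(W[:,:2].round(4).tolist())
for p in [(245,233),(445,243)]: print("foot",onplane(c,p[0]/1.4,p[1]/1.4,0).round(4))
for p in [(247,199),(450,211)]: print("top",onplane(c,p[0]/1.4,p[1]/1.4,.082).round(4))
E
```

```text
tray [[257.0, 224.0], [257.0, 181.0], [300.0, 181.0], [300.0, 224.0]] ctr [ 0.5167 -0.0289  0.016 ] sides [0.1282 0.1284]
[[0.4526, 0.0351], [0.5808, 0.0352], [0.5809, -0.0932], [0.4525, -0.0926]]
tray [[184.5, 212.0], [194.60000610351562, 169.10000610351562], [237.10000610351562, 179.1999969482422], [227.10000610351562, 222.0]] ctr [0.5374 0.1722 0.016 ] sides [0.1309 0.1301]
[[0.4884, 0.2497], [0.6161, 0.221], [0.5863, 0.0944], [0.4587, 0.1238]]
foot [0.6264 0.2822 0.    ]
foot [ 0.6054 -0.1484  0.    ]
top [0.6846 0.2642 0.082 ]
top [ 0.6608 -0.1504  0.082 ]
```

View pics/crop0.png

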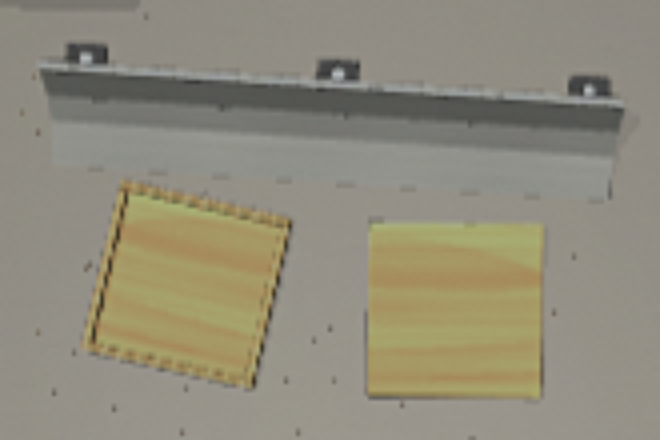

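The crop shows the rim on the left tray (190,285), so it lies right way up. The plain one at (455,310) is tray_down: centre (0.517, -0.029), 128 mm sides, yaw about 0. Fence yaw is about -3.3°, and the foot is at x≈0.611 opposite the tray.

```bash
cat >> h.py <<'E'
FX=np.array([.9984,-.0572,0]); FY=np.array([.0572,.9984,0])
def go(p,flip=1,tilt=0):
    o=telemetry.get_obs(); T=rot(o["orientation"]); d=T.T@(np.array(p)-o["tcp_pos"])/.25
    Y=FY*flip; Z=np.array([0,0,-1.]); G=np.array([np.cross(Y,Z),Y,Z]).T
    if tilt: G=R.from_rotvec(FY*tilt).as_matrix()@G
    w=R.from_matrix(T.T@G).as_rotvec()/np.pi
    print("pos",o["tcp_pos"].round(4),"shift",d.round(4),"turn",w.round(4),"F",o["contact_force"].round(1),"t",o["clock"])
E
python3 - <<'E'
from h import *
print(rot(telemetry.get_obs()["orientation"]).round(3))
for f in(1,-1):
    go([.428,-.024,.15],f)
E
```

```text
[[ 0.963  0.27  -0.001]
 [ 0.27  -0.963  0.002]
 [-0.    -0.002 -1.   ]]
pos [ 0.1824 -0.6494  0.2341] shift [ 1.6225 -2.1419  0.3398] turn [-2.000e-04 -7.000e-04 -8.946e-01] F [0.1 0.7 0.5] t 0.1
pos [ 0.1824 -0.6494  0.2341] shift [ 1.6225 -2.1419  0.3398] turn [-5.000e-04  1.000e-04  1.054e-01] F [0.1 0.7 0.5] t 0.1
```

{"name": "apply_moves", "arguments": {
  "rows": [
    [[0.85, -1.0, 0], [0, 0, 0.05]],
    [[0.85, -1.0, 0], [0, 0, 0.105]],
    [[0.85, -1.0, 0], [0, 0, 0.105]],
    [[0.85, -1.0, 0], [0, 0, 0.105]],
    [[0.85, -1.0, 0], [0, 0, 0.105]],
    [[0.85, -1.0, 0], [0, 0, 0.105]],
    [[0.85, -1.0, 0], [0, 0, 0.105]],
    [[0.85, -1.0, 0], [0, 0, 0.105]]
  ],
  "jaw": 0.5
}}

```text
clock: 1.1
tcp_pos: [0.3186, -0.3534, 0.2349]
orientation: [3.14, -0.092, -0.001]
contact_force: [-0.3, -0.3, 0.4]
grip_width: 0.0643
gripper_force: 0.0
```

```bash
python3 - <<'E'
from h import *
go([.428,-.024,.12],-1)
E
```

```text
pos [ 0.3186 -0.3534  0.2349] shift [ 0.3598 -1.3414  0.4589] turn [ 0.0002  0.0001 -0.0005] F [-0.3 -0.3  0.4] t 1.1
```

{"name": "apply_moves", "arguments": {
  "rows": [
    [[0.36, -1.0, 0.1], [0, 0, 0]],
    [[0.36, -1.0, 0.1], [0, 0, 0]],
    [[0.36, -1.0, 0.1], [0, 0, 0]],
    [[0.36, -1.0, 0.1], [0, 0, 0]],
    [[0.36, -1.0, 0.1], [0, 0, 0]],
    [[0.36, -1.0, 0.1], [0, 0, 0]],
    [[0.36, -1.0, 0.1], [0, 0, 0]]
  ]
}}

```text
clock: 1.98
tcp_pos: [0.423, -0.1093, 0.2099]
orientation: [3.14, -0.094, -0.001]
contact_force: [-0.3, -0.1, 0.8]
grip_width: 0.0641
gripper_force: 0.0
```

```bash
python3 - <<'E'
from h import *
go([.428,-.024,.06],-1)
E
```

```text
pos [ 0.423  -0.1093  0.2099] shift [-1.000e-04 -3.422e-01  5.993e-01] turn [ 0.0001  0.0001 -0.0007] F [-0.3 -0.1  0.8] t 1.975
```

{"name": "apply_moves", "arguments": {
  "rows": [
    [[0, -0.34, 0.1], [0, 0, 0]],
    [[0, -0.34, 0.2], [0, 0, 0]],
    [[0, -0.34, 0.4], [0, 0, 0]],
    [[0, -0.34, 0.6], [0, 0, 0]],
    [[0, -0.34, 0.6], [0, 0, 0]],
    [[0, -0.34, 0.6], [0, 0, 0]]
  ]
}}

```text
clock: 2.72
tcp_pos: [0.4291, -0.0233, 0.0613]
orientation: [3.14, -0.091, 0.002]
contact_force: [0.5, -0.1, 0.1]
grip_width: 0.0646
gripper_force: 0.0
```

```bash
python3 - <<'E'
from h import *
go([.428,-.024,.03],-1)
c=grab_frame("wrist"); save(c,"pics/w1.png",1.4)
E
```

```text
pos [ 0.4291 -0.0233  0.0613] shift [-0.0044  0.003   0.1251] turn [ 0.0001 -0.0004 -0.0002] F [ 0.5 -0.1  0.1] t 2.725
```

View pics/w1.png

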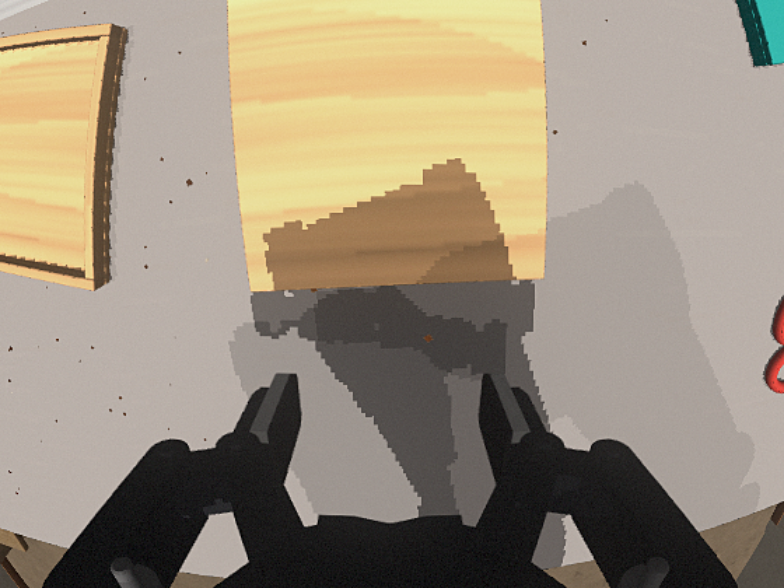

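{"name": "apply_moves", "arguments": {
  "rows": [
    [[0, 0, 0.06], [0, 0, 0]],
    [[0, 0, 0.12], [0, 0, 0]],
    [[0, 0, 0.12], [0, 0, 0]]
  ]
}}

```text
clock: 3.15
tcp_pos: [0.4272, -0.0223, 0.029]
orientation: [3.14, -0.088, -0.004]
contact_force: [-0.8, -0.8, 0.4]
grip_width: 0.0642
gripper_force: 0.0
```

```bash
python3 - <<'E'
from h import *
go([.428,-.024,.025],-1)
c=grab_frame("wrist"); o=telemetry.get_obs(); print("cam rel tcp, tool axes",rot(o["orientation"]).T@(c["origin"]-o["tcp_pos"]))
E
```

```text
pos [ 0.4272 -0.0223  0.029 ] shift [0.0035 0.0066 0.0159] turn [0.0001 0.0007 0.0005] F [-0.8 -0.8  0.4] t 3.15
cam rel tcp, tool axes [ 0.08442727  0.00045491 -0.13857846]
```

{"name": "apply_moves", "arguments": {
  "rows": [
    [[0, 0, 0.008], [0, 0, 0]],
    [[0, 0, 0.012], [0, 0, 0]]
  ]
}}

```text
clock: 3.45
tcp_pos: [0.4283, -0.0223, 0.0271]
orientation: [-3.14, 0.088, -0.001]
contact_force: [-0.3, 0.8, 0.6]
grip_width: 0.0642
gripper_force: 0.0
```

{"name": "apply_moves", "arguments": {
  "rows": [
    [[0, 0, 0.004], [0, 0, 0]],
    [[0, 0, 0.008], [0, 0, 0]]
  ]
}}

```text
clock: 3.7
tcp_pos: [0.4283, -0.0223, 0.0251]
orientation: [3.14, -0.088, 0.0]
contact_force: [-0.6, 0.4, 0.9]
grip_width: 0.0639
gripper_force: 0.0
```

{"name": "apply_moves", "arguments": {
  "rows": [
    [[0, 0, 0.004], [0, 0, 0]],
    [[0, 0, 0.008], [0, 0, 0]]
  ]
}}

```text
clock: 3.95
tcp_pos: [0.4282, -0.0223, 0.0229]
orientation: [3.14, -0.088, 0.0]
contact_force: [0.1, -0.4, -0.0]
grip_width: 0.0639
gripper_force: 0.0
```

{"name": "apply_moves", "arguments": {
  "rows": [
    [[0, 0, 0.006], [0, 0, 0]],
    [[0, 0, 0.01], [0, 0, 0]]
  ]
}}

```text
clock: 4.2
tcp_pos: [0.4281, -0.0223, 0.0204]
orientation: [3.14, -0.088, -0.0]
contact_force: [0.0, -0.1, 1.1]
grip_width: 0.0643
gripper_force: 0.0
```

```bash
python3 - <<'E'
from h import *
go([.428,-.024,.025],-1)
E
```

```text
pos [ 0.4281 -0.0223  0.0204] shift [-0.0002  0.0068 -0.0184] turn [0.     0.     0.0004] F [ 0.  -0.1  1.1] t 4.2
```

{"name": "apply_moves", "arguments": {
  "rows": [
    [[0, 0, 0.004], [0, 0, 0]],
    [[0, 0, 0.006], [0, 0, 0]]
  ]
}}

```text
clock: 4.45
tcp_pos: [0.4281, -0.0223, 0.0189]
orientation: [-3.14, 0.088, 0.0]
contact_force: [0.1, 0.2, -0.6]
grip_width: 0.0644
gripper_force: 0.0
```

{"name": "apply_moves", "arguments": {
  "rows": [
    [[0, 0, 0.004], [0, 0, 0]],
    [[0.03, 0, 0.006], [0, 0, 0]],
    [[0.06, 0, 0.006], [0, 0, 0]],
    [[0.09, 0, 0.006], [0, 0, 0]],
    [[0.12, 0, 0.006], [0, 0, 0]],
    [[0.15, 0, 0.006], [0, 0, 0]],
    [[0.18, 0, 0.006], [0, 0, 0]],
    [[0.18, 0, 0.006], [0, 0, 0]]
  ]
}}

```text
clock: 5.45
tcp_pos: [0.4739, -0.0248, 0.0175]
orientation: [-3.14, 0.088, -0.001]
contact_force: [0.5, 0.1, -0.1]
grip_width: 0.0638
gripper_force: 0.0
```

```bash
python3 - <<'E'
from h import *
go([.587,-.031,.017],-1)
c=grab_frame("wrist"); save(c,"pics/w2.png",1.2)
E
```

```text
pos [ 0.4739 -0.0248  0.0175] shift [ 0.4532 -0.0006  0.0025] turn [-0.0001 -0.0002  0.0003] F [ 0.5  0.1 -0.1] t 5.45
```

View pics/w2.png

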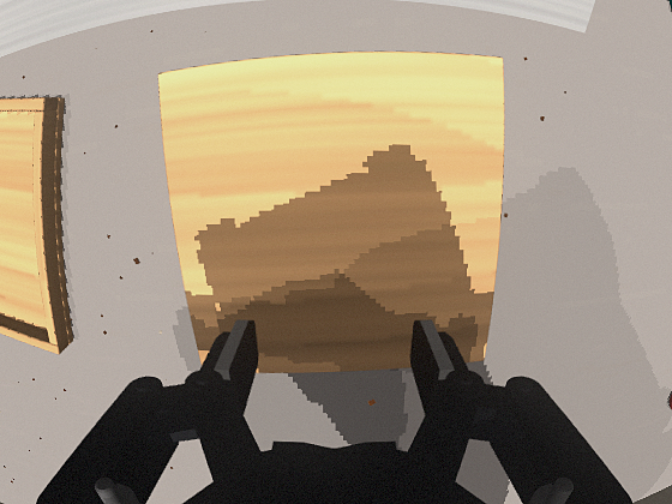

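```bash
python3 - <<'E'
from h import *
c=grab_frame("wrist")
for u,v,z in [(200,372,.016),(485,359,.016),(160,73,.016),(502,58,.016)]: print(onplane(c,u/1.2,v/1.2,z,True).round(4))
for z in(0,.01,.02): print("tips",onplane(c,238/1.2,322/1.2,z,True).round(4),onplane(c,430/1.2,322/1.2,z,True).round(4))
E
```

```text
[0.4554 0.0373 0.016 ]
[ 0.4548 -0.0938  0.016 ]
[0.5845 0.0334 0.016 ]
[ 0.5831 -0.0944  0.016 ]
tips [0.473  0.0192 0.    ] [ 0.4679 -0.0702  0.    ]
tips [0.4784 0.0161 0.01  ] [ 0.4736 -0.0676  0.01  ]
tips [0.4838 0.0129 0.02  ] [ 0.4794 -0.065   0.02  ]
```

```bash
python3 - <<'E'
from h import *
c=grab_frame("wrist"); o=telemetry.get_obs(); t=o["tcp_pos"]; T=rot(o["orientation"])
g=cv2.cvtColor(c["frame"],cv2.COLOR_RGB2BGR)
cv2.imwrite("pics/crop_w3.png",cv2.resize(g[240:400,130:430],(750,400)))
# expected pixel for tool points
f=210/np.tan(np.radians(c["vertical_fov"])/2)
for L in(0,.01,.02,.025):
  for x in(-.011,.011):
    q=rot(c["attitude"]).T@(t+T@np.array([x,.032,L])-c["origin"]); r=np.hypot(q[0],q[1]); th=np.arctan2(r,-q[2])
    print(L,x,(c["cx"]+f*th*q[0]/r).round(1),(c["cy"]-f*th*q[1]/r).round(1))
E
```

```text
0 -0.011 338.6 299.1
0 0.011 342.3 261.9
0.01 -0.011 335.6 288.9
0.01 0.011 338.9 253.0
0.02 -0.011 332.9 279.6
0.02 0.011 335.7 244.9
0.025 -0.011 331.6 275.2
0.025 0.011 334.3 241.1
```

View pics/crop_w3.png

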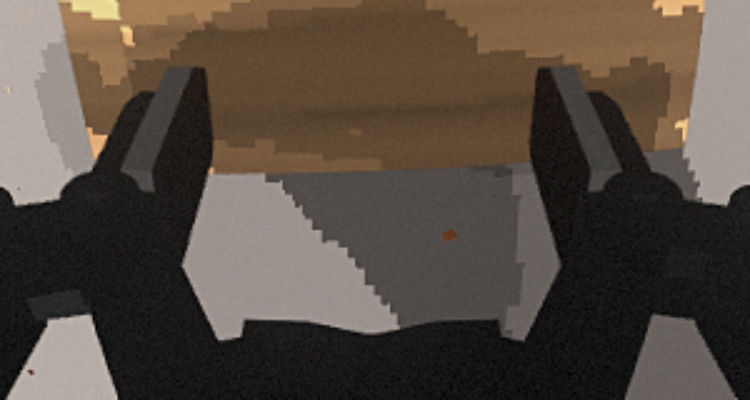

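The crop shows the fingertips (at 205,70 and 538,68) above the tray, so they stand hardly ahead of the TCP and slid over it. The tray hasn't moved. I'll back off and probe lower.

{"name": "apply_moves", "arguments": {
  "rows": [
    [[-0.06, 0, 0], [0, 0, 0]],
    [[-0.12, 0, 0], [0, 0, 0]],
    [[-0.18, 0, 0], [0, 0, 0]],
    [[-0.19, 0, 0.01], [0, 0, 0]],
    [[-0.19, 0, 0.02], [0, 0, 0]],
    [[-0.19, 0, 0.02], [0, 0, 0]]
  ]
}}

```text
clock: 6.35
tcp_pos: [0.4262, -0.0221, 0.0124]
orientation: [-3.14, 0.088, -0.001]
contact_force: [-0.3, -0.1, 0.1]
grip_width: 0.0641
gripper_force: 0.0
```

{"name": "apply_moves", "arguments": {
  "rows": [
    [[0, 0, 0.008], [0, 0, 0]],
    [[0, 0, 0.012], [0, 0, 0]]
  ]
}}

```text
clock: 6.6
tcp_pos: [0.4259, -0.0222, 0.0093]
orientation: [-3.14, 0.088, -0.0]
contact_force: [0.3, -0.2, -0.8]
grip_width: 0.0641
gripper_force: 0.0
```

{"name": "apply_moves", "arguments": {
  "rows": [
    [[0, 0, 0.006], [0, 0, 0]],
    [[0, 0, 0.01], [0, 0, 0]]
  ]
}}

```text
clock: 6.85
tcp_pos: [0.4256, -0.0222, 0.0069]
orientation: [3.14, -0.088, -0.0]
contact_force: [-1.6, 0.2, 0.4]
grip_width: 0.0641
gripper_force: 0.0
```

{"name": "apply_moves", "arguments": {
  "rows": [
    [[0, 0, 0.006], [0, 0, 0]],
    [[0, 0, 0.012], [0, 0, 0]]
  ]
}}

```text
clock: 7.1
tcp_pos: [0.4257, -0.0221, 0.0039]
orientation: [-3.14, 0.088, -0.0]
contact_force: [0.2, 0.7, -0.5]
grip_width: 0.0642
gripper_force: 0.0
```

{"name": "apply_moves", "arguments": {
  "rows": [
    [[0, 0, 0.006], [0, 0, 0]],
    [[0, 0, 0.012], [0, 0, 0]]
  ]
}}

```text
clock: 7.35
tcp_pos: [0.4256, -0.0221, 0.0009]
orientation: [3.14, -0.088, -0.0]
contact_force: [0.6, 0.2, 0.3]
grip_width: 0.0639
gripper_force: 0.0
```

```bash
python3 - <<'E'
from h import *
go([.58,-.031,.0],-1)
c=grab_frame("wrist"); g=cv2.cvtColor(c["frame"],cv2.COLOR_RGB2BGR)
s=grab_frame("scene"); u,v=px(s,telemetry.get_obs()["tcp_pos"]); u,v=int(u),int(v); print(u,v)
h=cv2.cvtColor(s["frame"],cv2.COLOR_RGB2BGR)[v-40:v+40,u-45:u+45]
cv2.imwrite("pics/c4.png",np.hstack([cv2.resize(g[170:400,130:430],(450,345)),cv2.resize(h,(345,345),interpolation=cv2.INTER_CUBIC)]))
E
```

```text
pos [ 0.4256 -0.0221  0.0009] shift [0.6185 0.0008 0.0036] turn [0.     0.     0.0004] F [0.6 0.2 0.3] t 7.35
296 231
```

View pics/c4.png

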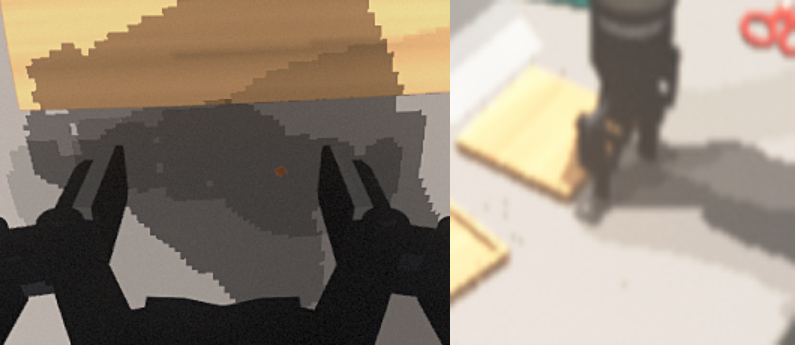

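The fingertips (125,148 and 322,148 in the left half) are still just off the bench although TCP z≈0. I'll keep probing.

{"name": "apply_moves", "arguments": {
  "rows": [
    [[0, 0, 0.006], [0, 0, 0]],
    [[0, 0, 0.01], [0, 0, 0]]
  ]
}}

```text
clock: 7.7
tcp_pos: [0.4256, -0.0222, -0.0016]
orientation: [3.14, -0.088, -0.0]
contact_force: [0.1, 0.2, 0.0]
grip_width: 0.0644
gripper_force: 0.0
```

{"name": "apply_moves", "arguments": {
  "rows": [
    [[0, 0, 0.004], [0, 0, 0]],
    [[0, 0, 0.008], [0, 0, 0]]
  ]
}}

```text
clock: 7.95
tcp_pos: [0.4257, -0.0222, -0.0025]
orientation: [3.14, -0.088, 0.0]
contact_force: [-7.6, 0.0, 36.4]
grip_width: 0.0642
gripper_force: 18.1
```

{"name": "apply_moves", "arguments": {
  "rows": [
    [[0, 0, 0.004], [0, 0, 0]],
    [[0, 0, 0.008], [0, 0, 0]]
  ]
}}

```text
clock: 8.2
tcp_pos: [0.4258, -0.0222, -0.0027]
orientation: [3.138, -0.088, 0.001]
contact_force: [-16.5, 1.2, 72.7]
grip_width: 0.0641
gripper_force: 36.1
```

Tip contact is at TCP z≈-0.002. The gripper body would come close to the leaning tray, so I'll lift, narrow the jaws so the tips swing forward, and re-probe.

{"name": "apply_moves", "arguments": {
  "rows": [
    [[-0.01, 0, -0.07], [0, 0, 0]],
    [[-0.01, 0, -0.07], [0, 0, 0]],
    [[-0.01, 0, -0.07], [0, 0, 0]],
    [[-0.01, 0, -0.07], [0, 0, 0]]
  ],
  "jaw": -0.3
}}

```text
clock: 8.7
tcp_pos: [0.4228, -0.022, 0.0114]
orientation: [3.14, -0.088, -0.002]
contact_force: [0.6, -0.9, 0.7]
grip_width: 0.03
gripper_force: 0.0
```

```bash
python3 - <<'E'
from h import *
go([.58,-.031,.0],-1)
c=grab_frame("wrist"); g=cv2.cvtColor(c["frame"],cv2.COLOR_RGB2BGR)
cv2.imwrite("pics/c5.png",cv2.resize(g[150:400,130:430],(600,500)))
o=telemetry.get_obs();t=o["tcp_pos"]; T=rot(o["orientation"]);f=210/np.tan(np.radians(c["vertical_fov"])/2)
for L in(-.01,0,.01,.02):
    q=rot(c["attitude"]).T@(t+T@np.array([.011,.0155,L])-c["origin"]); r=np.hypot(q[0],q[1]); th=np.arctan2(r,-q[2])
    print(L,2*(c["cx"]+f*th*q[0]/r-130),2*(c["cy"]-f*th*q[1]/r-150))
E
```

```text
pos [ 0.4228 -0.022   0.0114] shift [6.298e-01 5.000e-04 4.500e-02] turn [0.     0.0003 0.0004] F [ 0.6 -0.9  0.7] t 8.7
-0.01 361.4498485166391 244.7811907834689
0 357.6659445175045 224.39790682517184
0.01 354.25693257347575 206.1661025755243
0.02 351.17478968879584 189.78764095721726
```

View pics/c5.png

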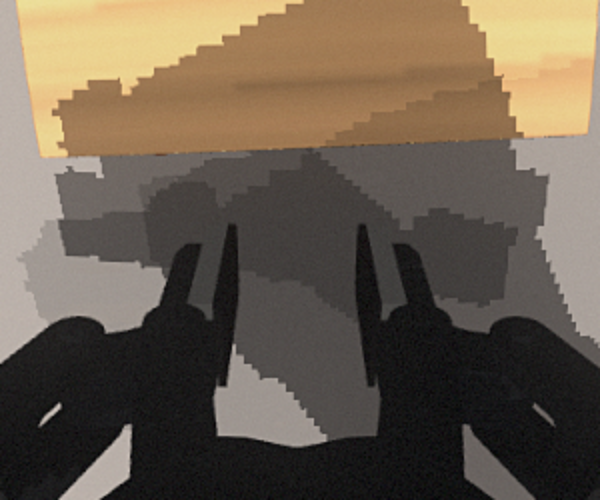

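{"name": "apply_moves", "arguments": {
  "rows": [
    [[0, 0, 0.012], [0, 0, 0]],
    [[0.03, 0, 0.02], [0, 0, 0]],
    [[0.06, 0, 0.02], [0, 0, 0]],
    [[0.09, 0, 0.02], [0, 0, 0]],
    [[0.12, 0, 0.02], [0, 0, 0.0]],
    [[0.15, 0, 0.02], [0, 0.01, 0]],
    [[0.18, 0, 0.02], [0, 0.02, 0]],
    [[0.18, 0, 0.02], [0, 0.02, 0]]
  ]
}}

```text
clock: 9.75
tcp_pos: [0.468, -0.0245, 0.0071]
orientation: [3.137, -0.087, 0.1]
contact_force: [0.6, -0.9, 0.3]
grip_width: 0.0299
gripper_force: 0.0
```

```bash
cat >> h.py <<'E'
def tray():
    c=grab_frame("wrist"); hsv=cv2.cvtColor(cv2.cvtColor(c["frame"],cv2.COLOR_RGB2BGR),cv2.COLOR_BGR2HSV)
    m=cv2.inRange(hsv,(12,70,60),(35,255,255)); m=cv2.morphologyEx(m,cv2.MORPH_OPEN,np.ones((3,3)))
    for k in cv2.findContours(m,0,2)[0]:
        if cv2.contourArea(k)<3000: continue
        a=cv2.approxPolyDP(k,8,True)[:,0]; print("wrist",cv2.contourArea(k),a.tolist()); print([onplane(c,*p,.016,True)[:2].round(3).tolist() for p in a])
E
python3 - <<'E'
from h import *
go([.5866,-.031,.0065],-1,-.1745); tray()
E
```

```text
pos [ 0.468  -0.0245  0.0071] shift [ 0.474  -0.0006  0.0325] turn [0.     0.0353 0.0005] F [ 0.6 -0.9  0.3] t 9.75
wrist 9483.5 [[0, 71], [0, 281], [36, 295], [48, 285], [49, 73]]
[[0.594, 0.119], [0.47, 0.154], [0.463, 0.121], [0.47, 0.108], [0.583, 0.081]]
wrist 75962.0 [[143, 0], [140, 133], [153, 263], [419, 262], [433, 128], [430, 0]]
[[0.607, 0.027], [0.545, 0.031], [0.484, 0.034], [0.477, -0.094], [0.541, -0.098], [0.602, -0.101]]
```

{"name": "apply_moves", "arguments": {
  "rows": [
    [[0.03, 0, 0.002], [0, 0.004, 0]],
    [[0.06, 0, 0.004], [0, 0.008, 0]],
    [[0.09, 0, 0.006], [0, 0.012, 0]],
    [[0.12, 0, 0.008], [0, 0.016, 0]],
    [[0.15, 0, 0.01], [0, 0.02, 0]],
    [[0.18, 0, 0.012], [0, 0.024, 0]],
    [[0.21, 0, 0.014], [0, 0.028, 0]],
    [[0.24, 0, 0.016], [0, 0.032, 0]],
    [[0.27, 0, 0.018], [0, 0.035, 0]],
    [[0.3, 0, 0.02], [0, 0.035, 0]]
  ]
}}

```text
clock: 11.05
tcp_pos: [0.544, -0.0287, 0.0069]
orientation: [3.124, -0.087, 0.272]
contact_force: [-1.4, -0.6, -0.7]
grip_width: 0.0299
gripper_force: 0.8
```

```bash
python3 - <<'E'
from h import *
go([.5866,-.031,.0065],-1,-.1745); tray()
E
```

```text
pos [ 0.544  -0.0287  0.0069] shift [ 0.1677 -0.0004  0.031 ] turn [-0.0001  0.0002  0.0004] F [-1.4 -0.6 -0.7] t 11.05
wrist 11361.5 [[0, 193], [0, 363], [55, 389], [72, 375], [61, 330], [62, 208]]
[[0.601, 0.132], [0.477, 0.184], [0.466, 0.129], [0.482, 0.106], [0.516, 0.102], [0.589, 0.081]]
wrist 100547.5 [[59, 0], [95, 128], [153, 264], [280, 269], [420, 264], [481, 133], [521, 1]]
[[0.707, 0.084], [0.627, 0.055], [0.558, 0.031], [0.554, -0.031], [0.551, -0.1], [0.615, -0.135], [0.698, -0.181]]
```

{"name": "apply_moves", "arguments": {
  "rows": [
    [[0.03, 0, 0.006], [0, 0, 0]],
    [[0.06, 0, 0.011], [0, 0, 0]],
    [[0.08, 0, 0.015], [0, 0, 0]],
    [[0.1, 0, 0.018], [0, 0, 0]],
    [[0.12, 0, 0.022], [0, 0, 0]],
    [[0.14, 0, 0.026], [0, 0, 0]],
    [[0.155, 0, 0.029], [0, 0, 0]],
    [[0.168, 0, 0.031], [0, 0, 0]],
    [[0.168, 0, 0.031], [0, 0, 0]]
  ]
}}

```text
clock: 12.22
tcp_pos: [0.5862, -0.0311, 0.0064]
orientation: [3.124, -0.088, 0.271]
contact_force: [0.0, -0.4, 0.3]
grip_width: 0.0297
gripper_force: 0.0
```

```bash
python3 - <<'E'
from h import *
go([.5866,-.031,.0065],-1,-.1745); tray()
c=grab_frame("scene"); g=cv2.cvtColor(c["frame"],cv2.COLOR_RGB2BGR)
u,v=map(int,px(c,[.64,-.03,.06])); 
h=cv2.resize(g[v-70:v+70,u-90:u+90],(720,560),interpolation=cv2.INTER_CUBIC); cv2.imwrite("pics/c6.png",h)
E
```

```text
pos [ 0.5862 -0.0311  0.0064] shift [ 0.0016 -0.0007 -0.0001] turn [-0.0001  0.0004  0.0004] F [ 0.  -0.4  0.3] t 12.225
wrist 10035.5 [[0, 254], [0, 395], [59, 419], [50, 397], [79, 370], [71, 278]]
[[0.606, 0.139], [0.482, 0.204], [0.476, 0.137], [0.499, 0.135], [0.53, 0.095], [0.593, 0.08]]
wrist 121793.0 [[0, 15], [1, 82], [159, 258], [414, 259], [559, 118], [559, 12], [533, 0], [18, 0]]
[[0.758, 0.134], [0.709, 0.125], [0.604, 0.024], [0.596, -0.098], [0.669, -0.202], [0.742, -0.22], [0.744, -0.195], [0.763, 0.118]]
```

View pics/c6.png

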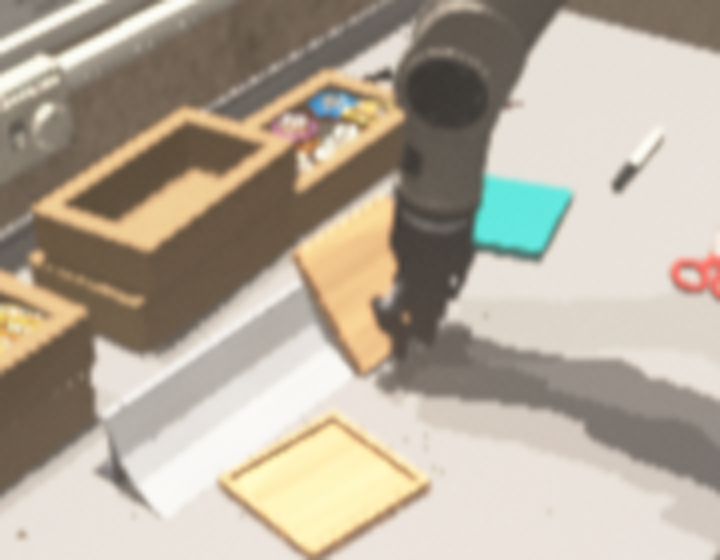

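The tray leans squarely on the fence (about 295,255 to 365,370), with no force on the tool. Next: withdraw, rise and cross over behind it.

```bash
python3 - <<'E'
from h import *
for p in([.53,-.028,.012],[.51,-.027,.10],[.52,-.03,.21]): go(p,-1,-.1745)
E
```

```text
pos [ 0.586  -0.0311  0.0064] shift [-2.173e-01  2.000e-04 -6.060e-02] turn [-0.0001  0.0004  0.0004] F [0.  0.2 0.4] t 12.325
pos [ 0.586  -0.0311  0.0064] shift [-0.2355  0.0006 -0.4211] turn [-0.0001  0.0004  0.0004] F [0.  0.2 0.4] t 12.325
pos [ 0.586  -0.0311  0.0064] shift [-0.1196  0.0103 -0.8476] turn [-0.0001  0.0004  0.0004] F [0.  0.2 0.4] t 12.325
```

{"name": "apply_moves", "arguments": {
  "rows": [
    [[-0.05, 0, -0.014], [0, 0, 0]],
    [[-0.14, 0, -0.04], [0, 0, 0]],
    [[-0.22, 0, -0.06], [0, 0, 0]],
    [[-0.23, 0, -0.2], [0, 0, 0]],
    [[-0.24, 0, -0.42], [0, 0, 0]],
    [[-0.18, 0, -0.63], [0, 0, 0]],
    [[-0.12, 0, -0.85], [0, 0, 0]],
    [[-0.12, 0, -0.85], [0, 0, 0]]
  ]
}}

```text
clock: 13.32
tcp_pos: [0.5223, -0.0274, 0.2153]
orientation: [3.122, -0.088, 0.285]
contact_force: [-0.1, 0.1, -0.0]
grip_width: 0.0295
gripper_force: 0.0
```

```bash
python3 - <<'E'
from h import *
go([.71,-.043,.21],-1,.1745); tray()
E
```

```text
pos [ 0.5223 -0.0274  0.2153] shift [0.737  0.0199 0.1574] turn [ 1.000e-04 -1.136e-01  2.000e-04] F [-0.1  0.1 -0. ] t 13.325
wrist 9820.0 [[75, 152], [69, 250], [156, 272], [170, 164]]
[[0.616, 0.218], [0.492, 0.247], [0.463, 0.121], [0.588, 0.089]]
wrist 14884.0 [[207, 42], [225, 147], [341, 147], [360, 43]]
[[0.725, 0.04], [0.602, 0.025], [0.595, -0.101], [0.715, -0.132]]
```

{"name": "apply_moves", "arguments": {
  "rows": [
    [[0.2, 0.0, 0.04], [0, -0.03, 0]],
    [[0.4, 0.01, 0.08], [0, -0.06, 0]],
    [[0.6, 0.02, 0.12], [0, -0.09, 0]],
    [[0.785, 0.02, 0.165], [0, -0.114, 0]],
    [[0.785, 0.02, 0.165], [0, -0.114, 0]],
    [[0.785, 0.02, 0.165], [0, -0.114, 0]]
  ]
}}

```text
clock: 14.12
tcp_pos: [0.718, -0.0432, 0.2009]
orientation: [-3.122, 0.086, 0.297]
contact_force: [-0.2, 0.8, -0.1]
grip_width: 0.0298
gripper_force: 0.0
```

```bash
python3 - <<'E'
from h import *
go([.722,-.044,.15],-1,.1745);go([.722,-.044,.092],-1,.1745)
E
```

```text
pos [ 0.718  -0.0432  0.2009] shift [0.0542 0.0024 0.1971] turn [0.0002 0.0047 0.0006] F [-0.2  0.8 -0.1] t 14.125
pos [ 0.718  -0.0432  0.2009] shift [0.0979 0.0023 0.4249] turn [0.0002 0.0047 0.0006] F [-0.2  0.8 -0.1] t 14.125
```

{"name": "apply_moves", "arguments": {
  "rows": [
    [[0.05, 0, 0.1], [0, 0, 0]],
    [[0.07, 0, 0.2], [0, 0, 0]],
    [[0.09, 0, 0.32], [0, 0, 0]],
    [[0.1, 0, 0.42], [0, 0, 0]],
    [[0.1, 0, 0.42], [0, 0, 0]]
  ]
}}

```text
clock: 14.75
tcp_pos: [0.7219, -0.0442, 0.0937]
orientation: [-3.122, 0.087, 0.298]
contact_force: [0.7, 0.3, 0.7]
grip_width: 0.0297
gripper_force: 0.0
```

```bash
python3 - <<'E'
from h import *
go([.722,-.044,.092],-1,.1745);go([.587,-.036,.094],-1,.1745)
E
```

```text
pos [ 0.7219 -0.0442  0.0937] shift [ 0.0016 -0.0009  0.0065] turn [0.0004 0.005  0.0005] F [0.7 0.3 0.7] t 14.75
pos [ 0.7219 -0.0442  0.0937] shift [-0.5312 -0.0029  0.1009] turn [0.0004 0.005  0.0005] F [0.7 0.3 0.7] t 14.75
```

{"name": "apply_moves", "arguments": {
  "rows": [
    [[-0.03, 0, 0.006], [0, 0, 0]],
    [[-0.06, 0, 0.012], [0, 0, 0]],
    [[-0.09, 0, 0.018], [0, 0, 0]],
    [[-0.12, 0, 0.024], [0, 0, 0]],
    [[-0.15, 0, 0.03], [0, 0, 0]],
    [[-0.18, 0, 0.035], [0, 0, 0]],
    [[-0.21, 0, 0.04], [0, 0, 0]],
    [[-0.24, 0, 0.046], [0, 0, 0]],
    [[-0.27, 0, 0.052], [0, 0, 0]],
    [[-0.3, 0, 0.057], [0, 0, 0]]
  ]
}}

```text
clock: 16.0
tcp_pos: [0.648, -0.0397, 0.0955]
orientation: [-3.122, 0.087, 0.29]
contact_force: [-0.3, 0.5, -0.8]
grip_width: 0.0299
gripper_force: 0.0
```

```bash
cat >> h.py <<'E'
def toptray(z=.016):
    c=grab_frame("top"); hsv=cv2.cvtColor(cv2.cvtColor(c["frame"],cv2.COLOR_RGB2BGR),cv2.COLOR_BGR2HSV)
    m=cv2.inRange(hsv,(15,60,100),(35,255,255)); m[:120]=0;m[250:]=0;m[:,:180]=0;m[:,330:]=0
    for k in cv2.findContours(m,0,2)[0]:
        if cv2.contourArea(k)<100: continue
        b=cv2.boxPoints(cv2.minAreaRect(k)); print("top",cv2.contourArea(k),[onplane(c,*p,z)[:2].round(3).tolist() for p in b])
E
python3 - <<'E'
from h import *
go([.587,-.036,.094],-1,.1745); tray(); toptray()
E
```

```text
pos [ 0.648  -0.0397  0.0955] shift [-0.2392 -0.0009  0.0511] turn [0.0001 0.0035 0.0004] F [-0.3  0.5 -0.8] t 16.0
wrist 15257.0 [[149, 315], [199, 313], [233, 261], [248, 262], [236, 352], [250, 360], [319, 360], [310, 261], [340, 277], [356, 312], [403, 309], [356, 238], [199, 237]]
[[0.535, 0.091], [0.54, 0.039], [0.6, -0.002], [0.599, -0.014], [0.478, 0.013], [0.463, -0.0], [0.458, -0.074], [0.597, -0.063], [0.578, -0.088], [0.533, -0.106], [0.53, -0.152], [0.616, -0.098], [0.624, 0.021]]
wrist 3010.0 [[0, 53], [132, 0], [0, 0]]
[[0.793, 0.164], [0.798, 0.041], [0.836, 0.157]]
top 1830.0 [[0.488, 0.25], [0.616, 0.221], [0.586, 0.094], [0.459, 0.123]]
```

{"name": "apply_moves", "arguments": {
  "rows": [
    [[-0.03, 0, 0.006], [0, 0, 0]],
    [[-0.06, 0, 0.012], [0, 0, 0]],
    [[-0.09, 0, 0.019], [0, 0, 0]],
    [[-0.12, 0, 0.025], [0, 0, 0]],
    [[-0.15, 0, 0.032], [0, 0, 0]],
    [[-0.18, 0, 0.038], [0, 0, 0]],
    [[-0.21, 0, 0.044], [0, 0, 0]],
    [[-0.24, 0, 0.05], [0, 0, 0]],
    [[-0.24, 0, 0.05], [0, 0, 0]],
    [[-0.24, 0, 0.05], [0, 0, 0]]
  ]
}}

```text
clock: 17.35
tcp_pos: [0.5877, -0.0363, 0.0945]
orientation: [-3.122, 0.088, 0.289]
contact_force: [0.0, -0.4, -0.2]
grip_width: 0.0298
gripper_force: 0.0
```

```bash
python3 - <<'E'
from h import *
go([.65,-.036,.25],-1,.1745); tray(); toptray()
E
```

```text
pos [ 0.5877 -0.0363  0.0945] shift [ 0.1302 -0.0151 -0.6572] turn [0.0001 0.0033 0.0003] F [ 0.  -0.4 -0.2] t 17.35
wrist 16893.5 [[192, 193], [204, 304], [235, 261], [248, 263], [246, 325], [310, 325], [310, 261], [340, 277], [350, 302], [362, 194]]
[[0.601, 0.023], [0.493, 0.034], [0.541, -0.001], [0.538, -0.011], [0.464, -0.0], [0.46, -0.06], [0.537, -0.059], [0.519, -0.084], [0.488, -0.095], [0.594, -0.096]]
wrist 12395.5 [[1, 191], [30, 294], [129, 322], [119, 205]]
[[0.619, 0.212], [0.493, 0.246], [0.463, 0.121], [0.596, 0.083]]
top 1027.5 [[0.593, 0.035], [0.593, -0.075], [0.458, -0.075], [0.459, 0.035]]
top 1829.0 [[0.488, 0.25], [0.616, 0.221], [0.586, 0.094], [0.459, 0.123]]
```

{"name": "apply_moves", "arguments": {
  "rows": [
    [[-0.03, 0, -0.2], [0, 0, 0]],
    [[-0.07, 0, -0.4], [0, 0, 0]],
    [[-0.1, 0, -0.6], [0, 0, 0]],
    [[-0.25, 0.5, -0.7], [0, 0, 0]],
    [[-0.3, 0.9, -0.7], [0, 0, 0]],
    [[-0.3, 0.9, -0.7], [0, 0, 0]],
    [[-0.3, 0.9, -0.7], [0, 0, 0]],
    [[-0.3, 0.9, -0.7], [0, 0, 0]]
  ]
}}

```text
clock: 18.45
tcp_pos: [0.5318, -0.2638, 0.2804]
orientation: [-3.123, 0.1, 0.29]
contact_force: [0.5, 0.0, -0.0]
grip_width: 0.03
gripper_force: 0.0
```

```bash
python3 - <<'E'
from h import *
go([.65,-.036,.25],-1,.1745); toptray()
c=grab_frame("scene"); g=cv2.cvtColor(c["frame"],cv2.COLOR_RGB2BGR)
u,v=map(int,px(c,[.56,.04,.0])); cv2.imwrite("pics/c7.png",cv2.resize(g[v-70:v+80,u-100:u+100],(800,600),interpolation=cv2.INTER_CUBIC))
E
```

```text
pos [ 0.5318 -0.2638  0.2804] shift [ 0.4283 -0.94    0.041 ] turn [ 0.0005  0.0035 -0.0023] F [ 0.5  0.  -0. ] t 18.45
top 1821.0 [[0.463, 0.038], [0.593, 0.03], [0.585, -0.101], [0.454, -0.092]]
top 1830.0 [[0.488, 0.25], [0.616, 0.221], [0.586, 0.094], [0.459, 0.123]]
```

View pics/c7.png

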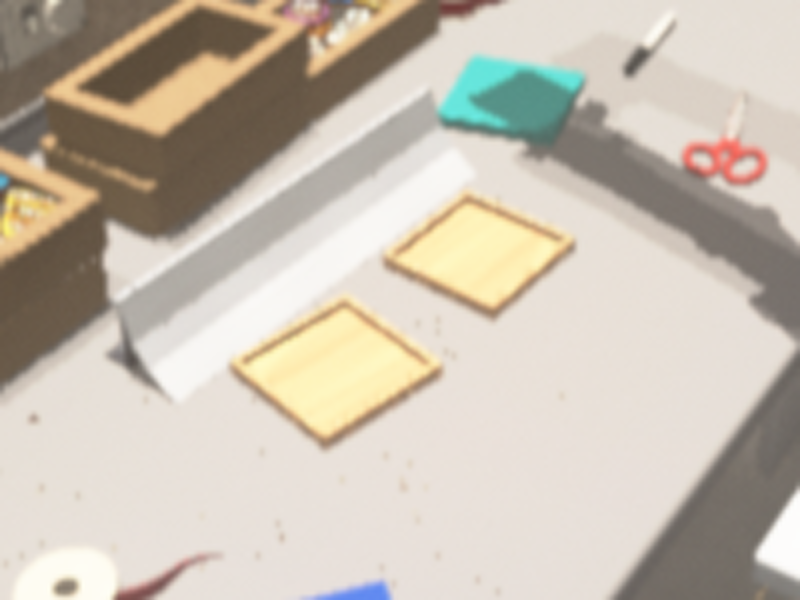

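The turned tray (480,255) lies flat with its rim up in front of the fence, and the other tray (335,370) hasn't moved. Handing in.

```bash
python3 -c "
from bench import job
print(job.hand_in())"
```

```text
the job is handed in; nothing more can be done
None
```

The upside-down tray now lies flat, open side up, just in front of the fence; the other tray, spool and pen were left where they were, and the job was handed in after about 18.5 s of the 42 s allowed.

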